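Fit the T-handle to a locker door's cam latch and lock it

ROBOT

A 6-joint arm with a two-finger parallel gripper is mounted at the origin on the work surface. World frame = base frame: x ahead of the robot, y to its left, z up, the work surface at z = 0. Lengths are in mm, angles in rad, forces in N, time in s.
With the tool pointing down it reaches from about 350 to 775 mm from the base axis. Payload 7.3 kg.
Tool frame: the origin (TCP) lies at the very end of the fingers, on their centre line; the grasp point (between the pads) lies 19 mm behind it; y points along the fingers, z is the direction in which the jaws open and shut, and the axes are right-handed (so a half turn about y gives the same grasp; the last joint's range is limited). The gripper opens to 92 mm and grips with 3 to 60 N. Pads are 19 mm wide; open, the fingers measure 130 mm over their backs; the gripper's body (75 mm by 190 mm) begins 47 mm behind the grasp point.
Start: joints at [1.029, 0.342, 1.524, -0, 1.275, -0.146], TCP at [202.399, 484.437, 226.741] pointing down, gripper open.
Joint ranges: [-2.53, 2.53], [-0.77, 2.02], [0.04, 2.7], [-1, 4.14], [0.28, 2.66], [-3.11, 3.11]. Speed limits (rad/s): [2.57, 2.57, 3.14, 3.14, 3.14, 3.14].

INTERFACE

Orientations are given as a unit quaternion [x, y, z, w].
In Python, from plant import r gives the robot as it stands.
- The arm moves only by the tool carry_out, never from a script. Its argument "steps" is a list of rows, each a list of 3 entries, a list of its own where there are three numbers: the closure, from 0 (fully open) to 1 (shut), then the shift along the tool's x, y, z in mm, then the turn about the tool's y in rad. In form: [[gripper, [tx, ty, tz], yaw], ...]. A call has 1 to 8 rows; each row is the pose to reach, as a shift and turn from the pose commanded when the call began, along the tool's axes at that moment; what a row does not reach only later rows make up. A row lasts 1/8 s, in which the tool goes at most 62.5 mm and 10.7 degrees, less where a joint would pass 70% of its speed; a pose out of reach is approached as far as the arm can. A call with a gripper value outside its range is refused whole. The fingers move at their own pace and stop on an object; "force" is the grip in N (left out, the last holds). Time passes only in rows, so rows that repeat a pose let the fingers close. It gives the time, the measured TCP pose, the force and the opening at its end, in the units of the state.
- r.observe(): the state, without advancing time (a new reading comes with each control period).
- r.get_image(name): name is "scene" or "top" or "wrist"; returns a dict with "color" (400x640x3 uint8, red, green, blue), "z_map" (400x640 float32, mm along the optical axis (not along the pixel's ray), 0 where there is no reading), "intrinsics" (3x3 intrinsics, pixels), "R" (3x3) and "t" (3): a world point X has camera coordinates R X + t. Camera axes: x right, y down, z forward; pixel columns grow to the right and rows downward; lengths in mm; the calibration is good to about 2 mm. A picture is of the moment at which its call begins.
- r.hand_in(): hands the job in, once; it reports no verdict.
The state is a dict: "time": time; "joint_positions": joint angles; "dq": joint speeds; "effort": joint torques, N m; "eef_pos": TCP position; "ee_rot": TCP orientation; "force": force on the tool from outside, world axes, zero at the start; "ft_torque": the same for the moment, N m; "grip_width": opening from 0.0 (shut) to 1.0 (fully open).
Only numpy, scipy, OpenCV 4.12 (cv2) and the standard library are available. Lean on these libraries where they do the work, as an engineer would, in place of code of your own. Each camera call takes 0.05 s, during which the arm holds its last target.

TASK

Fit the new T-handle to the locker door on the table: lift it out of its carton, set its flat-sided spindle in the latch, and with light pressure turn it until it matches the hole and drops in, then press it fully home; never force it while it is not lined up. Then turn the handle clockwise to the locked position, with its bar in line with the door's long edges, and let go. Leave everything else where it is.

Things in the scene. Friction and masses are not known exactly. Their poses are not given: they have to be found in the camera images.
- handle_bar (a point): Centre of the grip of the new handle (0.18 kg, give or take a third): a black T-bar 90 x 16 x 18 mm (long, wide, high) on an 18 mm neck and a steel disc (the rose) 44 mm across, 6 mm thick. 31 mm above the rose's underside, 65 mm above the spindle's tip. x along the bar, z up the spindle. It starts upright in the carton, bar up, at any yaw.
- spindle_tip (a point): Centre of the lower end of the handle's steel spindle, which reaches 34 mm below the rose. A 16 mm round shaft with two flats, 10 mm across the flats, the 16 mm width lying along the bar, so a half turn makes no difference. Its end is cut square. Axes as the bar's.
- latch (a point): Centre of the latch hole at the top of the 74 x 50 mm aluminium escutcheon, on the door's face, 58 mm above the table. x along the door's long edges, -y to the free edge 40 mm away, z up. The hole is round, countersunk from 25 mm to 17 mm in its first 4 mm, then 17 mm for 8 mm; the rotor lies below. With the handle fully home its rose rests here, the bar's centre 31 mm above this point.
- rotor_top (a point): Centre of the brass rotor's top, 12 mm below the latch hole's top; fixed axes as the latch's. The rotor, 14 mm thick, has a through slot 17 x 11 mm and turns a quarter turn between stops, with 0.3 Nm of friction. Locked, the slot lies along x (clockwise stop, seen from above). It was left 15 to 80 degrees anticlockwise of locked; how far is not measured.
- door: Cream steel locker door 360 x 280 mm, fixed face up on two 36 mm battens, its face 54 mm above the table; the latch sits 40 mm from one long edge, with a flat steel cam on the rotor below that sticks 24 mm out beyond that edge when locked and turns to the door's +x as it opens. Origin: on the table below the door's centre, x along the long edges.
- carton: Fixed open carton 120 x 100 mm, walls 49 mm high, with a white insert whose top is 44 mm above the table; the handle's rose rests on it, the spindle hanging in an 22 mm hole in its middle. Origin: centre of its underside, x along the 120 mm side.
- tray: Fixed blue tray of screws and washers, 110 x 80 x 30 mm; origin at the centre of its underside. Bystander.
- ring_nut: Loose brass ring nut 34 mm across, 7 mm high, lying on the door's face; origin at its underside. Bystander.
- spanner: Loose steel spanner lying on the door's face near the hinge side. Bystander.
- mug: Loose blue mug, 80 mm across, 90 mm high; origin at the centre of its underside. Bystander.
- tape: Loose roll of brown packing tape, 100 mm across, 48 mm high; origin at the centre of its underside. Bystander.
- mandarin: Loose mandarin orange, 62 mm across, 50 mm high; origin at its underside. Bystander.
- stapler: Loose red and black stapler, 130 x 36 x 51 mm; origin at the centre of its underside. Bystander.
- screwdriver: Loose yellow screwdriver lying on the table. Bystander.
Mind the look-alikes: they are no part of the job. Leave any green look-alike of the part that bears handle_bar alone.

How it is judged (in metres and radians):
On the way:
1. the spindle is through the latch and the rose is down on the escutcheon (z of handle_bar in the frame of latch below 0.034 m and horizontal distance between handle_bar and latch below 0.005 m and angle between handle_bar's own z axis and vertical below 0.12 rad), for 0.1 s.
At the end, for the whole second after the job is handed in: The handle is at rest with its rose on the escutcheon (within 2 mm of fully home), on the latch's axis within 4 mm, upright within 0.08 rad, its bar within 0.17 rad (10 degrees) of the door's long edges, and let go (z of handle_bar in the frame of latch below 0.033 m and horizontal distance between handle_bar and latch below 0.004 m and angle between handle_bar's own z axis and vertical below 0.08 rad and angle between the x axis of handle_bar and the x axis of latch, either way round below 0.17 rad and linear speed of handle below 0.01 m/s); the robot touches nothing.
It fails at once if the handle is forced against the latch or door: more than 35 N while the spindle is not yet 4 mm into the rotor's slot, or more than 55 N before it is home ((contact force between handle and door above 35 N and z of spindle_tip in the frame of rotor_top above -0.004 m) or (contact force between handle and door above 55 N and z of spindle_tip in the frame of rotor_top above -0.018 m)).
It fails at once if a bystander is pushed more than 30 mm from its place (distance of any of ring_nut, spanner, mug, tape, mandarin, stapler, screwdriver from where it was at the start of the episode above 0.03 m).
It also fails if it takes over 48 s, if anything falls off the work surface, if the arm or the gripper's body presses on something with over 40 N, if the wrist force passes 120 N, or if a joint passes its speed limit or range.

## Working session

There is one attempt and no reset: what is moved stays moved. The work goes in short steps, Python scripts to look and compute and a tool call to move; the robot and the scene stay as the last step left them, time stands still between calls to the robot, and variables do not carry over. Pictures are saved under pics/ and viewed, and the job is handed in when it is done.

Besides the shell and the picture viewer there is one more tool, called after "Call:" by a JSON object that holds its "name" and its "arguments", one argument or row to a line. carry_out: Moves the arm, as the interface text tells. Its arguments: {"type":"object","properties":{"steps":{"type":"array","items":{"type":"array"}},"force":{"type":"number"}},"required":["steps"]}

```bash
mkdir -p pics; ls
python3 - <<'E'
from plant import r
import cv2,numpy as np
s=r.observe();print(s)
for n in ("scene","top","wrist"):
    d=r.get_image(n);cv2.imwrite(f"pics/{n}0.png",d["color"][:,:,::-1]);np.savez(f"pics/{n}0.npz",**d)
    print(n,d["intrinsics"].tolist(),d["R"].round(4).tolist(),d["t"])
E
```

```text
pics
{'time': 0.0, 'joint_positions': array([ 1.02900954e+00,  3.42724996e-01,  1.52498918e+00, -3.75374904e-06,
        1.27540545e+00, -1.45970861e-01]), 'dq': array([ 0.00065177,  0.00028495, -0.00052722,  0.00066249,  0.00077847,
       -0.00074803]), 'effort': array([ 2.33612918e-03, -4.31233513e+01, -2.44222963e+01,  7.19628436e-02,
        5.58283541e-02, -1.15244920e-04]), 'eef_pos': array([202.1791902 , 484.07858243, 226.05350084]), 'ee_rot': array([ 0.69381266, -0.13921071,  0.13884908, -0.69279528]), 'force': array([-0.02115332, -0.45870917,  0.14451261]), 'ft_torque': array([ 0.01130747, -0.03822948, -0.00140617]), 'grip_width': 0.9973388361784228}
scene [[464.7187918995063, 0.0, 323.3380691696996], [0.0, 464.7187918995063, 202.15541835482688], [0.0, 0.0, 1.0]] [[-0.5855, 0.8106, 0.0069], [0.4929, 0.3628, -0.7909], [-0.6436, -0.4597, -0.6119]] [ 322.02795852 -217.92282079 1684.83379514]
top [[387.0101759653501, 0.0, 315.8067294747756], [0.0, 387.0101759653501, 200.56225338967832], [0.0, 0.0, 1.0]] [[0.0131, -0.9999, 0.0048], [-0.9918, -0.0136, -0.1271], [0.1271, -0.0031, -0.9919]] [   7.44161647  586.1923504  1187.30424204]
wrist [[308.60933821734807, 0.0, 317.621171093861], [0.0, 308.60933821734807, 197.25301404170716], [0.0, 0.0, 1.0]] [[0.3853, 0.9228, -0.0019], [0.884, -0.3685, 0.2876], [0.2646, -0.1125, -0.9578]] [-523.6336833   -35.40210419  391.32483648]
```

View pics/scene0.png

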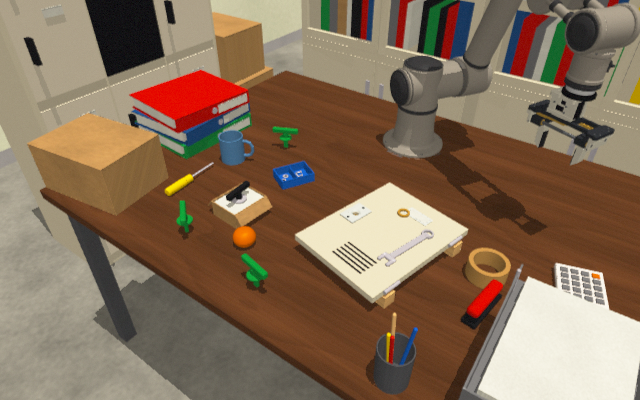

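View pics/top0.png

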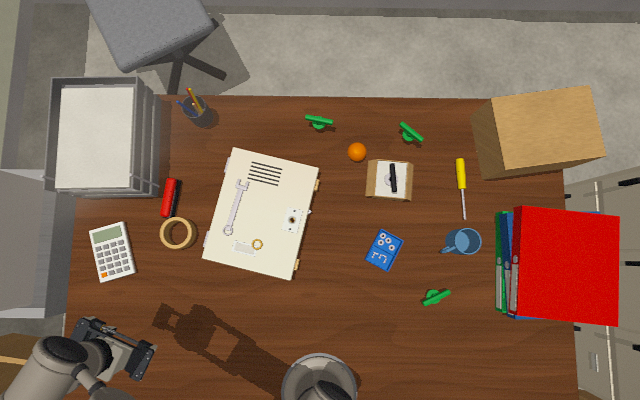

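View pics/wrist0.png

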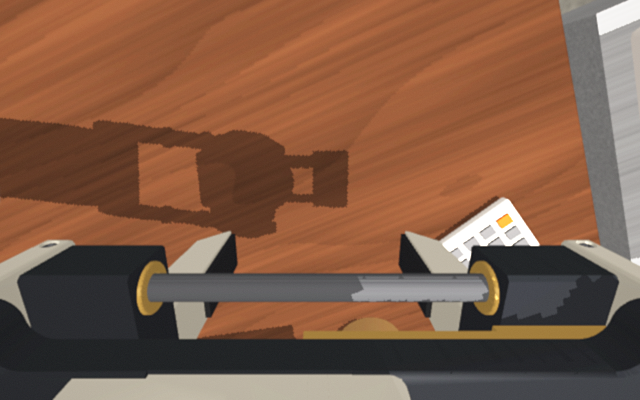

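The things that could be mistaken for the handle, by top-view pixel, are the black T-bar in the carton (393,178) and green T-handles at (319,121), (411,132) and (436,297). I choose the black one in the carton and will check it in a close crop. The latch escutcheon is at about (293,219).

```bash
cat > h.py <<'E'
import numpy as np,cv2
def ray(d,u,v,z):
    K,R,t=d["intrinsics"],d["R"],d["t"]
    c=-R.T@t; w=R.T@np.linalg.inv(K)@np.array([u,v,1.]); return c+w*(z-c[2])/w[2]
def proj(d,X):
    p=d["intrinsics"]@(d["R"]@np.asarray(X,float)+d["t"]); return p[:2]/p[2]
E
python3 - <<'E'
from h import *
d=dict(np.load("pics/top0.npz"));s=dict(np.load("pics/scene0.npz"))
c=d["color"]
a=cv2.resize(c[150:206,358:422],None,fx=6,fy=6,interpolation=cv2.INTER_CUBIC)
b=cv2.resize(c[196:244,268:320],None,fx=7,fy=7,interpolation=cv2.INTER_CUBIC)
e=cv2.resize(s["color"][175:230,205:280],None,fx=5,fy=5,interpolation=cv2.INTER_CUBIC)
f=cv2.resize(s["color"][195:230,330:385],None,fx=7,fy=7,interpolation=cv2.INTER_CUBIC)
W=np.zeros((600,800,3),np.uint8)
for im,(y,x) in ((a,(0,0)),(b,(0,400)),(e,(340,0)),(f,(345,400))):
    hh,ww=im.shape[:2];hh=min(hh,600-y);ww=min(ww,800-x);W[y:y+hh,x:x+ww]=im[:hh,:ww]
cv2.imwrite("pics/crop0.png",W[:,:,::-1])
# bar
g=c.max(2)
m=((g<60)).astype(np.uint8);m[:160]=0;m[200:]=0;m[:,:375]=0;m[:,408:]=0
n,l,st,ce=cv2.connectedComponentsWithStats(m)
k=1+st[1:,4].argmax();ys,xs=np.where(l==k);print(st[k],ce[k])
P=np.array([ray(d,x,y,84) for x,y in zip(xs,ys)]) # bar top
rc=cv2.minAreaRect(P[:,:2].astype(np.float32));print(rc,P.mean(0))
bp=cv2.boxPoints(rc);print(bp)
print("zmap height", [ (d["R"].T@(np.linalg.inv(d["intrinsics"])@np.array([x,y,1])*d["z_map"][y,x]-d["t"])).round(1).tolist() for x,y in [(391,170),(393,178),(395,186),(293,219),(280,240)]])
# door
hsv=cv2.cvtColor(c,cv2.COLOR_RGB2HSV)
dm=((hsv[...,2]>170)&(hsv[...,1]<60)&(hsv[...,0]>15)&(hsv[...,0]<40)).astype(np.uint8);dm[:,:195]=0;dm[:,330:]=0;dm[:140]=0;dm[290:]=0
dm=cv2.morphologyEx(dm,cv2.MORPH_OPEN,np.ones((5,5),np.uint8))
cs,_=cv2.findContours(dm,cv2.RETR_EXTERNAL,cv2.CHAIN_APPROX_NONE);k=max(cs,key=cv2.contourArea)
Q=np.array([ray(d,x,y,54)[:2] for x,y in k[:,0]],np.float32);print("door",cv2.minAreaRect(Q),cv2.boxPoints(cv2.minAreaRect(Q)))
E
```

```text
[390 164   7  28 132] [392.68181818 177.71212121]
((654.7221069335938, -218.7320098876953), (84.6606674194336, 16.154693603515625), 4.385268211364746) [ 654.05884242 -219.55613847   84.        ]
[[ 611.8981  -213.91501]
 [ 613.1333  -230.0224 ]
 [ 697.54614 -223.54901]
 [ 696.3109  -207.44162]]
zmap height [[678.9, -215.5, 80.1], [652.9, -220.3, 85.0], [627.8, -225.7, 86.9], [529.7, 88.4, -1.4], [460.1, 124.4, 49.6]]
door ((546.0302734375, 186.671142578125), (282.2400817871094, 359.5321044921875), 76.81238555908203) [[338.80978   90.28459 ]
 [688.86035    8.260788]
 [753.25073  283.05768 ]
 [403.2002   365.08148 ]]
```

View pics/crop0.png

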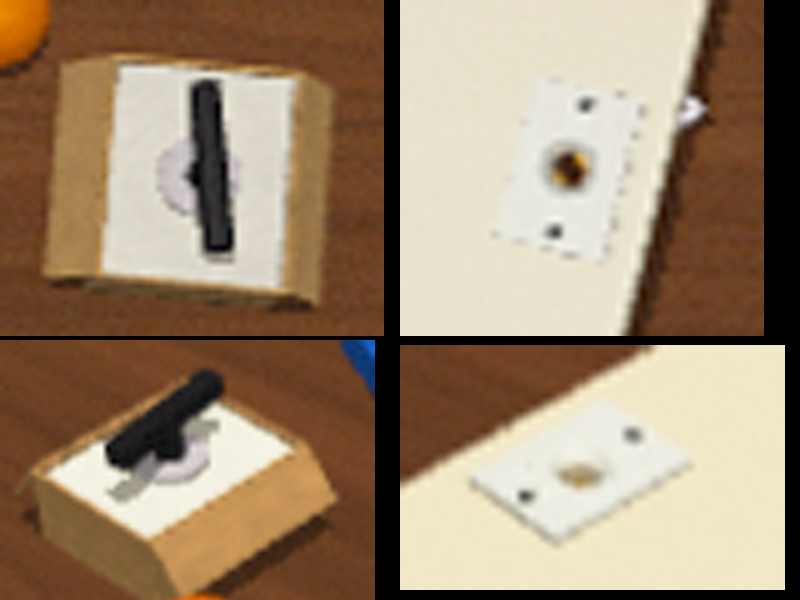

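```bash
cat >> h.py <<'E'
from scipy.spatial.transform import Rotation as Ro
def go(s,target,yaw=None):
    """target TCP; yaw=desired world angle (deg) of bar gripped: tool x axis mod 180. prints tool-shift, turn"""
    R=Ro.from_quat(s["ee_rot"]).as_matrix()
    sh=R.T@(np.asarray(target)-s["eef_pos"])
    a=np.degrees(np.arctan2(R[1,0],R[0,0]))
    print("TCP",s["eef_pos"].round(1),"toolx yaw",a.round(2),"tilt y",R[:,1].round(3),"shift",sh.round(1))
    if yaw is not None:
        dy=(yaw-a+90)%180-90
        print("turn rad (tool y down)",np.radians(-dy).round(4),"deg",(-dy).round(2))
E
python3 - <<'E'
from h import *
from plant import r
d=dict(np.load("pics/top0.npz"))
L=ray(d,292.3-.45,220-.45,58);T=ray(d,311.9-.45,211.4-.45,30)
x=np.array([np.cos(np.radians(-13.2)),np.sin(np.radians(-13.2))]);y=np.array([-x[1],x[0]])
dd=(T-L)[:2];print(L,T,"door frame",dd@x,dd@y, "ang from -y toward +x",np.degrees(np.arctan2(dd@x,-(dd@y))),np.hypot(*dd))
E0=np.array([338.8,90.3]);print("free edge dist",(L[:2]-E0)@y,"along",(L[:2]-E0)@x)
s=r.observe();go(s,[645,-219,200],5)
print(s["joint_positions"])
E
```

```text
[523.22856603  88.61153354  58.        ] [553.57339618  28.65503826  30.        ] door frame 43.23420431803072 -51.443110526876865 ang from -y toward +x 40.044616849017096 67.19814018031819
free edge dist 40.47056819897862 along 179.9413237572119
TCP [202.3 484.2 226.2] toolx yaw -22.68 tilt y [-0.001 -0.001 -1.   ] shift [ 679.6   26.6 -478.1]
turn rad (tool y down) -0.4831 deg -27.68
[ 1.02898073e+00  3.42551748e-01  1.52476104e+00  1.33813626e-05
  1.27536578e+00 -1.45994980e-01]
```

Run:
```python
from h import *
from plant import r
d=dict(np.load("pics/wrist0.npz"));R=Ro.from_quat(r.observe()["ee_rot"]).as_matrix();p=r.observe()["eef_pos"]
print("cam in tool",R.T@(-d["R"].T@d["t"]-p)); print("axis in tool",R.T@d["R"][2])
print("cam x,y in tool",(R.T@d["R"][:2].T).T)
for h in (100,130,160): print(h,R.T@(ray(d,320,150,226-h)-p))
```

```text
cam in tool [ -78.71120083 -157.7247347    -0.53366377]
axis in tool [ 2.87729271e-01  9.57711489e-01 -7.54881928e-04]
cam x,y in tool [[-2.50322499e-04  8.63419456e-04  9.99999596e-01]
 [ 9.57711754e-01 -2.87728966e-01  4.88167784e-04]]
100 [-42.38188972 100.22899677   1.23755184]
130 [-38.15692366 130.22807261   1.44353774]
160 [-33.93195761 160.22714845   1.64952364]
```

Call:
{"name": "carry_out", "arguments": {
  "steps": [
    [0,[50,2,-34],-0.06],
    [0,[100,4,-68],-0.12],
    [0,[150,6,-102],-0.18],
    [0,[200,8,-136],-0.24],
    [0,[250,10,-170],-0.3],
    [0,[300,12,-204],-0.36],
    [0,[350,14,-238],-0.42],
    [0,[400,16,-272],-0.48]
  ]
}}

```text
time: 1.15
eef_pos: [467.4, 77.4, 210.6]
ee_rot: [-0.706, -0.03, 0.03, 0.707]
force: [-0.1, 0.8, 0.3]
grip_width: 1.0
```

Run:
```python
from h import *
from plant import r
s=r.observe();go(s,[655,-219.5,210],5);print(s["joint_positions"],r.observe()["force"])
```

```text
TCP [467.4  77.4 210.6] toolx yaw 4.92 tilt y [ 0.  0. -1.] shift [ 161.5    0.6 -311.9]
turn rad (tool y down) -0.0013 deg -0.08
[ 1.94220638e-03  2.63071116e-01  1.68467767e+00  2.98449766e-04
  1.19370413e+00 -1.65491411e+00] [-0.11124252  0.81610668  0.25927036]
```

Call:
{"name": "carry_out", "arguments": {
  "steps": [
    [0,[28,0,-54],0],
    [0,[56,0,-108],0],
    [0,[84,0,-162],0],
    [0,[112,0,-216],0],
    [0,[140,0,-270],0],
    [0,[161,0,-312],0],
    [0,[161,0,-312],0],
    [0,[161,0,-312],0]
  ]
}}

```text
time: 2.15
eef_pos: [652.8, -217.6, 209.9]
ee_rot: [-0.706, -0.029, 0.03, 0.707]
force: [0.1, 0.5, 0.2]
grip_width: 0.997
```

Run:
```python
from h import *
from plant import r
s=r.observe();go(s,[655,-219.5,210],5);print(s["joint_positions"],s["dq"])
d=r.get_image("wrist");np.savez("pics/w1.npz",**d);cv2.imwrite("pics/w1.png",d["color"][:,:,::-1])
```

```text
TCP [ 652.8 -217.6  209.9] toolx yaw 4.82 tilt y [-0.001  0.001 -1.   ] shift [ 2.  -0.1 -2.1]
turn rad (tool y down) -0.0032 deg -0.18
[-4.33219368e-01  6.67460218e-01  1.02562369e+00  4.48605109e-04
  1.45029112e+00 -2.08814307e+00] [ 0.01946135 -0.02397704  0.01175818  0.00082185 -0.00058464 -0.00213484]
```

View pics/w1.png

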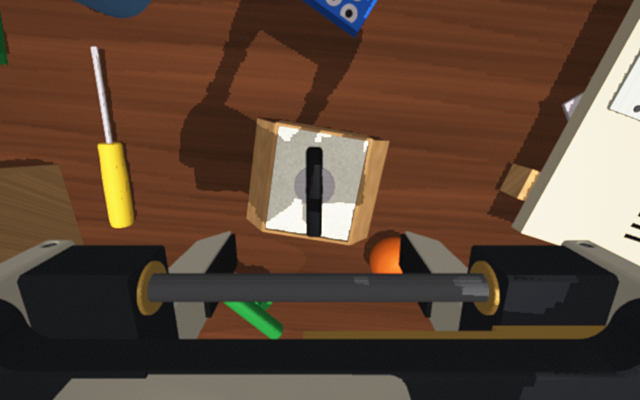

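The black T-bar sits on the carton's white insert, with its ends at about (315,149) and (314,236), nearly parallel to the tool's x axis. That confirms the choice, and the green look-alike is a separate thing at (260,318). Next I measure it exactly.

Run:
```python
from h import *
from plant import r
d=dict(np.load("pics/w1.npz"));c=d["color"]
m=(c.max(2)<50).astype(np.uint8);M=np.zeros_like(m);M[140:242,295:335]=m[140:242,295:335]
n,l,st,ce=cv2.connectedComponentsWithStats(M);k=1+st[1:,4].argmax();ys,xs=np.where(l==k);print(st[k],ce[k])
ct=max(cv2.findContours((l==k).astype(np.uint8),cv2.RETR_EXTERNAL,cv2.CHAIN_APPROX_NONE)[0],key=cv2.contourArea)[:,0]
for z in (84,75):
    P=np.array([ray(d,x,y,z)[:2] for x,y in ct],np.float32);print(z,cv2.minAreaRect(P))
zm=d["z_map"]
for x,y in [(315,160),(315,190),(315,225),(340,190)]:
    print((d["R"].T@(np.linalg.inv(d["intrinsics"])@np.array([x,y,1])*zm[y,x]-d["t"])).round(1))
# centreline by rows
for z in (84,):
    C=np.array([ray(d,(xs[ys==y].min()+xs[ys==y].max())/2,y,z)[:2] for y in range(152,233)])
    v=np.linalg.svd(C-C.mean(0))[2][0];print("axis deg",np.degrees(np.arctan2(v[1],v[0])),C.mean(0))
s=r.observe();print(s["eef_pos"])
```

```text
[ 306  147   16   89 1285] [313.77587549 190.74785992]
84 ((654.9561767578125, -221.404296875), (87.29095458984375, 14.32675838470459), 5.009284019470215)
75 ((657.5070190429688, -221.30831909179688), (90.0584716796875, 14.78099536895752), 5.009284019470215)
[ 623.5 -222.6   82.7]
[ 652.  -220.2   83.8]
[ 687.3 -217.3   84.9]
[ 660.6 -192.5   44.2]
axis deg 4.178073299421522 [ 654.59693398 -221.18306753]
[ 652.86293522 -217.08004715  210.51013896]
```

Run:
```python
from h import *
from plant import r
s=r.observe();go(s,[655,-220.7,56],4.6)
```

```text
TCP [ 652.9 -217.1  210.5] toolx yaw 4.87 tilt y [-0.001  0.001 -1.   ] shift [  1.9 154.5  -3.9]
turn rad (tool y down) 0.0046 deg 0.27
```

Call:
{"name": "carry_out", "arguments": {
  "steps": [
    [0.35,[1.9,40,-3.9],0.005],
    [0.35,[1.9,80,-3.9],0.005],
    [0.35,[1.9,110,-3.9],0.005],
    [0.35,[1.9,135,-3.9],0.005],
    [0.35,[1.9,150,-3.9],0.005],
    [0.35,[1.9,154,-3.9],0.005],
    [0.35,[1.9,154,-3.9],0.005]
  ],
  "force": 30
}}

```text
time: 3.08
eef_pos: [655.9, -221.7, 57.6]
ee_rot: [0.707, 0.029, -0.028, -0.706]
force: [0.4, 0.2, -0.6]
grip_width: 0.654
```

Run:
```python
from h import *
from plant import r
s=r.observe();go(s,[655,-220.7,56],4.6);print(s["force"],s["grip_width"])
d=r.get_image("wrist");np.savez("pics/w2.npz",**d);cv2.imwrite("pics/w2.png",d["color"][:,:,::-1])
```

```text
TCP [ 655.9 -221.7   57.6] toolx yaw 4.56 tilt y [ 0.001 -0.    -1.   ] shift [-0.8  1.6  1. ]
turn rad (tool y down) -0.0007 deg -0.04
[ 0.35496126  0.23401332 -0.57069686] 0.6542522728245045
```

View pics/w2.png

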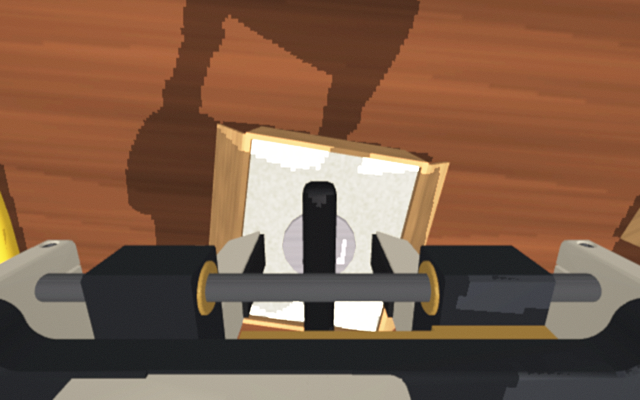

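The bar (columns 303–335) is centred between the fingers (columns 262–373), so I close on it.

Call:
{"name": "carry_out", "arguments": {
  "steps": [
    [1,[-0.5,0.5,0.5],0],
    [1,[-0.5,0.5,0.5],0],
    [1,[-0.5,0.5,0.5],0],
    [1,[-0.5,0.5,0.5],0],
    [1,[-0.5,0.5,0.5],0],
    [1,[-0.5,0.5,0.5],0]
  ],
  "force": 50
}}

```text
time: 3.88
eef_pos: [655.0, -221.3, 56.2]
ee_rot: [-0.707, -0.028, 0.028, 0.707]
force: [-0.5, 0.2, 1.2]
grip_width: 0.179
```

Run:
```python
from h import *
from plant import r
s=r.observe();go(s,[655,-220.7,56],4.6);print(s["force"],s["ft_torque"],s["grip_width"]*92)
```

```text
TCP [ 655.  -221.3   56.2] toolx yaw 4.54 tilt y [-0.  0. -1.] shift [0.1 0.2 0.6]
turn rad (tool y down) -0.0011 deg -0.06
[-0.51173143  0.20849678  1.23104765] [0.03115132 0.05665894 0.02016192] 16.460726703587856
```

Call:
{"name": "carry_out", "arguments": {
  "steps": [
    [1,[0,-10,0],0],
    [1,[0,-30,0],0],
    [1,[0,-60,0],0],
    [1,[0,-90,0],0],
    [1,[0,-115,0],0],
    [1,[0,-115,0],0]
  ]
}}

```text
time: 4.62
eef_pos: [656.0, -221.8, 174.0]
ee_rot: [0.707, 0.03, -0.026, -0.706]
force: [0.6, -0.7, -2.1]
grip_width: 0.177
```

Run:
```python
from h import *
from plant import r
s=r.observe();go(s,[523.2,88.6,150],27);print(s["force"],s["ft_torque"],s["grip_width"]*92)
d=r.get_image("wrist");np.savez("pics/w3.npz",**d)
e=r.get_image("scene");np.savez("pics/s3.npz",**e)
W=np.vstack([d["color"][100:400:1,:640],cv2.resize(e["color"][120:230,160:330],(640,300))[:300]])
cv2.imwrite("pics/w3.png",W[:600,:,::-1])
```

```text
TCP [ 656.  -221.8  174. ] toolx yaw 4.54 tilt y [ 0.005 -0.002 -1.   ] shift [-107.9   22.7  320.1]
turn rad (tool y down) -0.392 deg -22.46
[ 0.6102912  -0.65406166 -2.13230874] [ 0.03249812  0.04276082 -0.03506303] 16.276998063357908
```

View pics/w3.png

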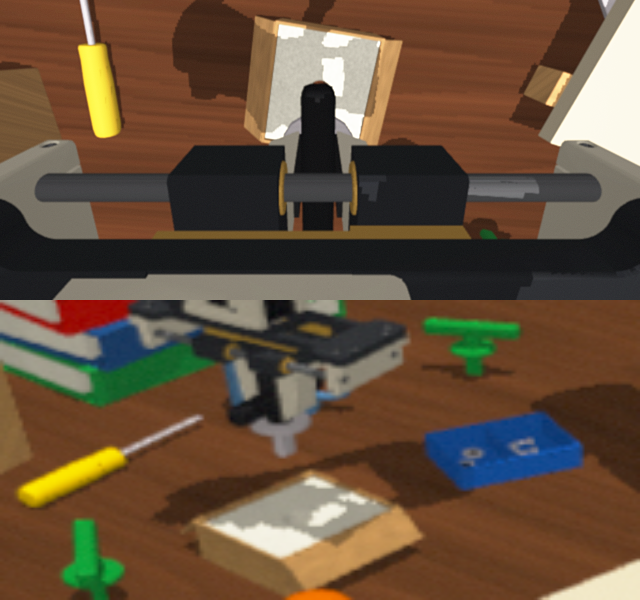

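Run:
```python
from h import *
d=dict(np.load("pics/w1.npz"))
for z in (66,70,75,84): print(z,ray(d,315,146.8,z)[:2],ray(d,314,235.5,z)[:2])
d=dict(np.load("pics/w3.npz"));c=d["color"]
print(c[170:200:1,318].max(1))
R=Ro.from_quat([0.707,0.03,-0.026,-0.706]).as_matrix()
for z in (184,188,193,202): print(z,R.T@(ray(d,319,181,z)-np.array([656.,-221.8,174])))
```

```text
66 [ 613.48632568 -223.5099805 ] [ 706.83037943 -216.91503575]
70 [ 612.96973324 -223.52218861] [ 705.07690144 -217.0146323 ]
75 [ 612.32399269 -223.53744875] [ 702.88505397 -217.139128  ]
84 [ 611.1616597 -223.564917 ] [ 698.93972851 -217.36322026]
[205 202 197 196 197 199 200 202 201 190 161 126 100  71  29  17  16  19
  16  19  22  23  27  28  31  31  33  35  38  42]
184 [-42.82999959 -10.24072888   0.51597529]
188 [-43.8010777  -14.24621086   0.50312982]
193 [-45.01492534 -19.25306334   0.48707299]
202 [-47.19985109 -28.26539779   0.45817068]
```

Call:
{"name": "carry_out", "arguments": {
  "steps": [
    [1,[-3,-4,30],-0.03],
    [1,[-9,-10,80],-0.09],
    [1,[-14,-16,130],-0.15],
    [1,[-20,-16,180],-0.21],
    [1,[-26,-16,230],-0.27],
    [1,[-31,-16,280],-0.32],
    [1,[-36,-16,325],-0.37],
    [1,[-38.6,-16,348.4],-0.392]
  ]
}}

```text
time: 5.72
eef_pos: [587.3, 125.2, 185.5]
ee_rot: [-0.687, -0.165, 0.167, 0.688]
force: [-0.2, -0.7, -1.8]
grip_width: 0.174
```

Call:
{"name": "carry_out", "arguments": {
  "steps": [
    [1,[0,0,0],0],
    [1,[0,0,0],0]
  ]
}}

```text
time: 5.98
eef_pos: [588.6, 122.2, 186.2]
ee_rot: [0.688, 0.164, -0.166, -0.688]
force: [-0.2, -0.7, -2.1]
grip_width: 0.18
```

Run:
```python
from h import *
from plant import r
s=r.observe();go(s,[523.2,88.6,150],27);print(s["force"],s["ft_torque"],s["grip_width"]*92,s["joint_positions"])
d=r.get_image("wrist");np.savez("pics/w4.npz",**d,pos=s["eef_pos"],rot=s["ee_rot"])
e=r.get_image("top");np.savez("pics/t4.npz",**e)
u,v=proj(d,[523.2,88.6,58]);print(u,v)
u,v=int(u),int(v)
W=np.zeros((600,800,3),np.uint8);W[:300,:640]=d["color"][:300]
cr=d["color"][max(0,v-30):v+30,u-40:u+40];W[300:,:400]=cv2.resize(cr,(400,300),interpolation=cv2.INTER_CUBIC)
cv2.imwrite("pics/w4.png",W[:,:,::-1])
```

```text
TCP [588.6 122.2 186.2] toolx yaw 26.97 tilt y [-0.002 -0.    -1.   ] shift [-73.5  36.3  -0.3]
turn rad (tool y down) -0.0005 deg -0.03
[-0.18036867 -0.71214636 -2.07849404] [ 0.06371029  0.00809335 -0.05041225] 16.594599210005683 [ 7.74722896e-02  5.14652494e-01  1.36374238e+00 -3.86364878e-04
  1.26488688e+00 -1.96392759e+00]
317.0511105144813 111.03821051049034
```

View pics/w4.png

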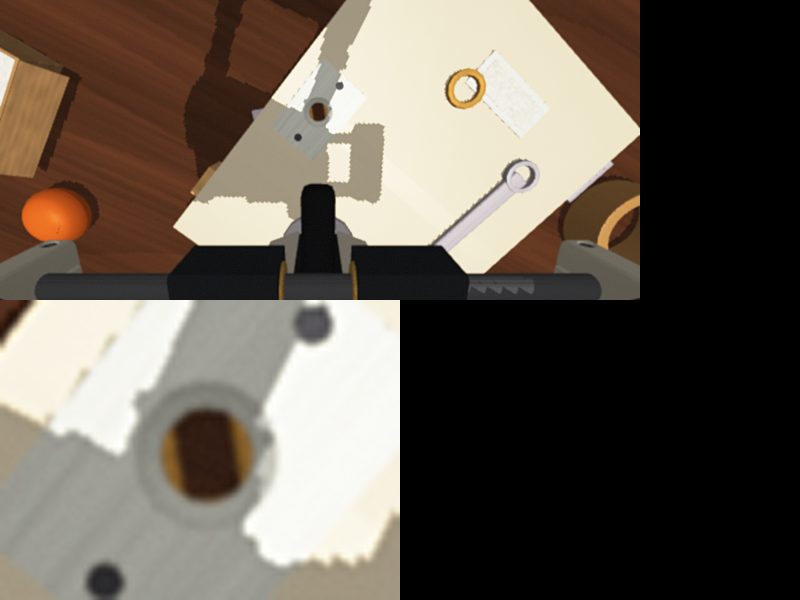

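The wrist view shows the countersunk hole at about (318,112). The brass rotor's slot is visible inside it, tilted some 8° from the image vertical, and I measure both now.

Run:
```python
from h import *
d=dict(np.load("pics/w4.npz"));c=d["color"];u0,v0=300,92
cr=cv2.resize(c[v0:v0+40,u0:u0+40],None,fx=10,fy=10,interpolation=cv2.INTER_CUBIC)
hsv=cv2.cvtColor(cr,cv2.COLOR_RGB2HSV)
def px(x,y): return u0+(x+.5)/10-.5, v0+(y+.5)/10-.5
# inner: saturated or dark
m=((hsv[...,1]>110)|(hsv[...,2]<70)).astype(np.uint8)
n,l,st,ce=cv2.connectedComponentsWithStats(m);k=l[200,190];print(st[k],ce[k],px(*ce[k]))
ct=max(cv2.findContours((l==k).astype(np.uint8),cv2.RETR_EXTERNAL,cv2.CHAIN_APPROX_NONE)[0],key=cv2.contourArea)
el=cv2.fitEllipse(ct);print(el,px(*el[0]))
for z in (54,50,46): print(z,ray(d,*px(*el[0]),z))
# px scale
print("mm/px",np.linalg.norm(ray(d,318,112,54)-ray(d,319,112,54)))
dark=((l==k)&(hsv[...,2]<90)).astype(np.uint8)
# slot sides by row
L=[];Rr=[]
for y in range(int(el[0][1])-45,int(el[0][1])+46,3):
    xs=np.where(dark[y])[0]
    if len(xs)>30: L.append((xs.min(),y));Rr.append((xs.max(),y))
W=lambda p:ray(d,*px(*p),46)[:2]
for nm,q in (("L",L),("R",Rr)):
    q=np.array([W(p) for p in q]);f=cv2.fitLine(q.astype(np.float32),cv2.DIST_HUBER,0,.01,.01).ravel();print(nm,np.degrees(np.arctan2(f[1],f[0]))%180,f[2:])
cv2.imwrite("pics/hole4.png",np.hstack([cr[:,:,::-1],cv2.cvtColor(dark*255,cv2.COLOR_GRAY2BGR)]))
# escutcheon screws / countersink from top frame
t=dict(np.load("pics/t4.npz"))
# door axis in wrist frame: screw heads
for nm,p in (("s1",(339.3,85.5)),("s2",(298,137))): print(nm,ray(d,*p,58))
```

```text
[   96   112   177   176 24341] [183.66702272 199.21034469] (np.float64(317.91670227188695), np.float64(111.47103446859208))
((183.66085815429688, 199.15850830078125), (172.77891540527344, 177.65786743164062), 68.05488586425781) (317.9160858154297, 111.46585083007812)
54 [523.24217764  89.49153313  54.        ]
50 [523.30696342  89.52747163  50.        ]
46 [523.37174921  89.56341014  46.        ]
mm/px 0.9064703703534557
L 36.97358 [525.80505  84.76594]
R 37.173325 [520.20123  93.87243]
s1 [495.23374862  96.1768097   58.        ]
s2 [551.48740808  83.44159852  58.        ]
```

View pics/hole4.png

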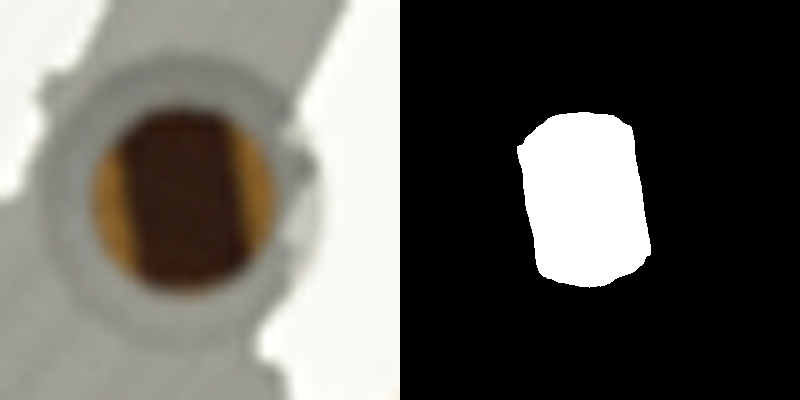

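Run:
```python
from h import *
from plant import r
s=r.observe();go(s,[522.4,88.3,114],36)
```

```text
TCP [589.  121.7 186.6] toolx yaw 26.91 tilt y [-0.001 -0.    -1.   ] shift [-74.4  72.7   0.3]
turn rad (tool y down) -0.1586 deg -9.09
```

Call:
{"name": "carry_out", "arguments": {
  "steps": [
    [1,[-30,5,0.3],-0.05],
    [1,[-60,15,0.3],-0.1],
    [1,[-74.4,30,0.3],-0.159],
    [1,[-74.4,50,0.3],-0.159],
    [1,[-74.4,65,0.3],-0.159],
    [1,[-74.4,72.5,0.3],-0.159],
    [1,[-74.4,72.5,0.3],-0.159],
    [1,[-74.4,72.5,0.3],-0.159]
  ],
  "force": 25
}}

```text
time: 7.08
eef_pos: [523.0, 89.4, 115.2]
ee_rot: [0.672, 0.22, -0.219, -0.672]
force: [-0.6, 0.2, -1.4]
grip_width: 0.183
```

Run:
```python
from h import *
from plant import r
s=r.observe();go(s,[522.4,88.3,114],36);print(s["force"],s["ft_torque"],s["grip_width"]*92)
d=r.get_image("scene");np.savez("pics/s5.npz",**d)
u,v=map(int,proj(d,[523,89,65]));W=cv2.resize(d["color"][v-40:v+35,u-50:u+50],(800,600),interpolation=cv2.INTER_CUBIC)
print(u,v);cv2.imwrite("pics/s5.png",W[:,:,::-1])
```

```text
TCP [523.   89.4 115.2] toolx yaw 36.11 tilt y [ 0.001  0.    -1.   ] shift [-1.1  1.2 -0.5]
turn rad (tool y down) 0.0019 deg 0.11
[-0.55404539  0.20528199 -1.44687803] [ 0.12780065  0.05712989 -0.01503058] 16.814260983569064
355 209
```

View pics/s5.png

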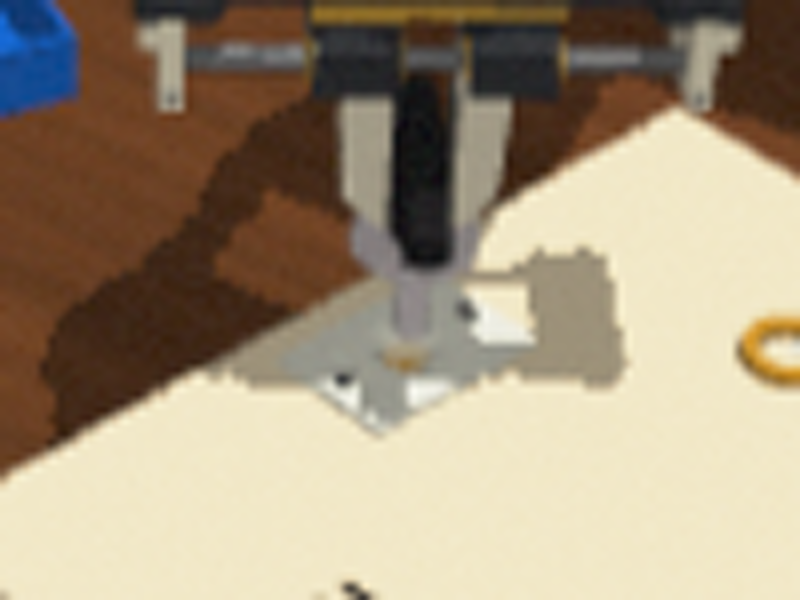

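Run:
```python
from h import *
d=dict(np.load("pics/s5.npz"))
def c(X): u,v=proj(d,X);return (u-305)*8+4,(v-169)*8+4
a=np.radians(36)
tip=np.array([523.0+1.3*np.cos(a),89.4+1.3*np.sin(a),69.2]);print("tip",c(tip))
ca=-d["R"].T@d["t"];h=(ca-tip)[:2];h/=np.linalg.norm(h)
print("near edge",c(tip+np.r_[h*8,0]))
th=np.linspace(0,6.28,9)
print("hole",c([523.2,89.1,58]),"ring12.5 rows/cols",np.array([c([523.2+12.5*np.cos(t),89.1+12.5*np.sin(t),58]) for t in th]).round(0).tolist())
```

```text
tip (np.float64(411.78913923963), np.float64(323.2027330575661))
near edge (np.float64(410.8534590993713), np.float64(337.86963295458986))
hole (np.float64(408.87875181063737), np.float64(346.4087982526237)) ring12.5 rows/cols [[389.0, 365.0], [417.0, 369.0], [440.0, 360.0], [445.0, 343.0], [429.0, 328.0], [401.0, 324.0], [378.0, 333.0], [373.0, 350.0], [389.0, 365.0]]
```

Call:
{"name": "carry_out", "arguments": {
  "steps": [
    [1,[-1.1,3,-0.5],0],
    [1,[-1.1,6,-0.5],0],
    [1,[-1.1,9,-0.5],0],
    [1,[-1.1,11,-0.5],0],
    [1,[-1.1,12,-0.5],0],
    [1,[-1.1,13,-0.5],0]
  ]
}}

```text
time: 7.88
eef_pos: [521.9, 88.3, 101.7]
ee_rot: [-0.672, -0.219, 0.219, 0.672]
force: [-0.3, -0.3, -2.2]
grip_width: 0.184
```

Run:
```python
from h import *
from plant import r
s=r.observe();go(s,[522.4,88.3,97],36);print(s["force"],s["ft_torque"],s["grip_width"]*92)
```

```text
TCP [521.9  88.3 101.7] toolx yaw 36.11 tilt y [ 0.  0. -1.] shift [ 0.4  4.7 -0.3]
turn rad (tool y down) 0.0019 deg 0.11
[-0.32354405 -0.30000599 -2.16161607] [ 0.10183657  0.01438465 -0.03515567] 16.93153197463594
```

Call:
{"name": "carry_out", "arguments": {
  "steps": [
    [1,[0.3,1,0],0],
    [1,[0.3,2,0],0],
    [1,[0.3,3,0],0],
    [1,[0.3,3,0],0]
  ]
}}

```text
time: 8.38
eef_pos: [522.1, 88.5, 98.7]
ee_rot: [-0.672, -0.219, 0.219, 0.672]
force: [-0.2, -0.5, -1.8]
grip_width: 0.185
```

Run:
```python
from h import *
from plant import r
s=r.observe();go(s,[522.4,88.3,97],36);print(s["force"],s["ft_torque"],s["grip_width"]*92)
```

```text
TCP [522.1  88.5  98.7] toolx yaw 36.11 tilt y [-0.  0. -1.] shift [ 0.1  1.7 -0.4]
turn rad (tool y down) 0.0019 deg 0.11
[-0.20380647 -0.48652091 -1.78323266] [-0.00026234  0.03964669 -0.00058502] 17.026526199372483
```

Call:
{"name": "carry_out", "arguments": {
  "steps": [
    [1,[0.1,1,0],0],
    [1,[0.1,2,0],0],
    [1,[0.1,3,0],0],
    [1,[0.1,4,0],0],
    [1,[0.1,5,0],0],
    [1,[0.1,5,0],0]
  ]
}}

```text
time: 9.12
eef_pos: [522.2, 88.6, 93.6]
ee_rot: [-0.672, -0.219, 0.219, 0.672]
force: [0.0, -0.2, -2.8]
grip_width: 0.185
```

Run:
```python
from h import *
from plant import r
s=r.observe();go(s,[522.4,88.3,92],36);print(s["force"],s["ft_torque"],s["grip_width"]*92)
```

```text
TCP [522.2  88.6  93.6] toolx yaw 36.11 tilt y [-0.  0. -1.] shift [ 0.   1.6 -0.3]
turn rad (tool y down) 0.0019 deg 0.11
[ 0.03853295 -0.15766111 -2.80618234] [0.07007769 0.11526015 0.00716521] 17.038506485359772
```

Still no contact, with the tip about 1–2 mm above the rotor. I continue in small steps.

Call:
{"name": "carry_out", "arguments": {
  "steps": [
    [1,[0,0.7,0],0],
    [1,[0,1.4,0],0],
    [1,[0,2.1,0],0],
    [1,[0,2.8,0],0],
    [1,[0,2.8,0],0]
  ]
}}

```text
time: 9.75
eef_pos: [522.2, 88.6, 90.8]
ee_rot: [-0.672, -0.219, 0.219, 0.672]
force: [0.1, -0.5, -2.3]
grip_width: 0.182
```

Run:
```python
from h import *
from plant import r
s=r.observe();go(s,[522.4,88.3,92],36);print(s["force"],s["ft_torque"],s["grip_width"]*92)
```

```text
TCP [522.2  88.6  90.8] toolx yaw 36.11 tilt y [-0.  0. -1.] shift [ 0.  -1.2 -0.4]
turn rad (tool y down) 0.0019 deg 0.11
[ 0.14851374 -0.46879904 -2.27467065] [0.06677334 0.04822247 0.02288635] 16.73783595835714
```

Call:
{"name": "carry_out", "arguments": {
  "steps": [
    [1,[0,0.6,0],0],
    [1,[0,1.2,0],0],
    [1,[0,1.8,0],0],
    [1,[0,2.4,0],0],
    [1,[0,2.4,0],0]
  ]
}}

```text
time: 10.38
eef_pos: [522.2, 88.6, 88.5]
ee_rot: [-0.672, -0.219, 0.219, 0.672]
force: [-0.9, -0.4, -2.4]
grip_width: 0.185
```

Run:
```python
from h import *
from plant import r
s=r.observe();go(s,[522.4,88.3,92],36);print(s["force"],s["ft_torque"],s["grip_width"]*92)
```

```text
TCP [522.2  88.6  88.5] toolx yaw 36.11 tilt y [-0.  0. -1.] shift [ 0.  -3.5 -0.3]
turn rad (tool y down) 0.0019 deg 0.11
[-0.88183875 -0.39562048 -2.3811154 ] [0.07179052 0.0921095  0.06767293] 17.000352735352998
```

Call:
{"name": "carry_out", "arguments": {
  "steps": [
    [1,[0,1,0],0],
    [1,[0,2,0],0],
    [1,[0,3,0],0],
    [1,[0,4,0],0],
    [1,[0,5,0],0],
    [1,[0,6,0],0],
    [1,[0,6,0],0]
  ]
}}

```text
time: 11.25
eef_pos: [522.2, 88.6, 82.4]
ee_rot: [-0.672, -0.219, 0.219, 0.672]
force: [-0.1, 0.2, -2.1]
grip_width: 0.188
```

Run:
```python
from h import *
from plant import r
s=r.observe();go(s,[522.4,88.3,92],36);print(s["force"],s["ft_torque"],s["grip_width"]*92)
```

```text
TCP [522.2  88.6  82.4] toolx yaw 36.11 tilt y [-0.  0. -1.] shift [ 0.  -9.6 -0.3]
turn rad (tool y down) 0.0019 deg 0.11
[-0.13362202  0.16233013 -2.09077317] [0.00663465 0.08073217 0.02162476] 17.31475106042295
```

Call:
{"name": "carry_out", "arguments": {
  "steps": [
    [1,[0,1.5,0],0],
    [1,[0,3,0],0],
    [1,[0,4.5,0],0],
    [1,[0,6,0],0],
    [1,[0,7.5,0],0],
    [1,[0,9,0],0],
    [1,[0,10,0],0],
    [1,[0,10,0],0]
  ]
}}

```text
time: 12.25
eef_pos: [522.2, 88.6, 72.4]
ee_rot: [-0.672, -0.219, 0.219, 0.672]
force: [-0.2, 0.7, -1.8]
grip_width: 0.182
```

Run:
```python
from h import *
from plant import r
s=r.observe();go(s,[522.4,88.3,70],36);print(s["force"],s["ft_torque"],s["grip_width"]*92)
d=r.get_image("scene");np.savez("pics/s6.npz",**d)
u,v=355,209;W=cv2.resize(d["color"][v-40:v+35,u-50:u+50],(800,600),interpolation=cv2.INTER_CUBIC)
cv2.imwrite("pics/s6.png",W[:,:,::-1])
```

```text
TCP [522.2  88.6  72.4] toolx yaw 36.11 tilt y [-0.  0. -1.] shift [ 0.   2.4 -0.3]
turn rad (tool y down) 0.0019 deg 0.11
[-0.23545833  0.67358576 -1.81749587] [-0.00167567  0.09441652  0.0028764 ] 16.718877725256977
```

View pics/s6.png

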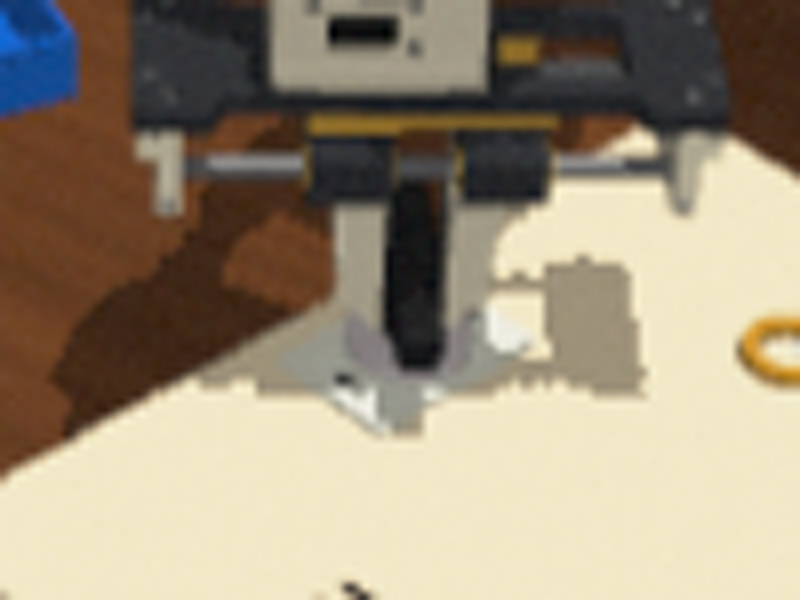

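The spindle is in, and the rose is about 2 mm above the plate. I press it home.

Call:
{"name": "carry_out", "arguments": {
  "steps": [
    [1,[0,0.8,0],0],
    [1,[0,1.6,0],0],
    [1,[0,2.4,0],0],
    [1,[0,2.4,0],0]
  ]
}}

```text
time: 12.8
eef_pos: [522.2, 88.5, 70.2]
ee_rot: [-0.672, -0.219, 0.219, 0.672]
force: [-1.1, -0.8, 0.3]
grip_width: 0.181
```

Run:
```python
from h import *
from plant import r
s=r.observe();go(s,[522.4,88.3,70],36);print(s["force"],s["ft_torque"],s["grip_width"]*92)
```

```text
TCP [522.2  88.5  70.2] toolx yaw 36.11 tilt y [ 0.  0. -1.] shift [ 0.   0.2 -0.3]
turn rad (tool y down) 0.0019 deg 0.11
[-1.13252085 -0.79346652  0.2870769 ] [-0.09117766  0.25643292  0.0053126 ] 16.673910400012954
```

Contact is just beginning, since the weight reading has gone to zero. I press a little further.

Call:
{"name": "carry_out", "arguments": {
  "steps": [
    [1,[0,0.5,0],0],
    [1,[0,1,0],0],
    [1,[0,1,0],0]
  ]
}}

```text
time: 13.18
eef_pos: [522.2, 88.5, 70.1]
ee_rot: [0.672, 0.219, -0.219, -0.672]
force: [-4.4, -1.5, 8.1]
grip_width: 0.183
```

Run:
```python
from h import *
from plant import r
s=r.observe();go(s,[522.4,88.3,70],36);print(s["force"],s["ft_torque"],s["grip_width"]*92)
```

```text
TCP [522.2  88.5  70.1] toolx yaw 36.11 tilt y [ 0. -0. -1.] shift [ 0.   0.1 -0.3]
turn rad (tool y down) 0.002 deg 0.11
[-4.38668015 -1.48987401  8.07994428] [-0.13153439  0.7544815  -0.01093341] 16.867662917455696
```

Call:
{"name": "carry_out", "arguments": {
  "steps": [
    [1,[0,-0.4,0],0],
    [1,[0,-0.4,0],0],
    [1,[0.0,-0.4,0.12],0.1],
    [1,[0.04,-0.4,0.25],0.2],
    [1,[0.09,-0.4,0.37],0.3],
    [1,[0.15,-0.4,0.5],0.4],
    [1,[0.15,-0.4,0.5],0.4]
  ],
  "force": 50
}}

```text
time: 14.05
eef_pos: [521.8, 89.4, 70.1]
ee_rot: [-0.702, -0.081, 0.081, 0.703]
force: [-4.0, 0.9, 7.6]
grip_width: 0.178
```

Run:
```python
from h import *
from plant import r
s=r.observe();go(s,[521.98,89.55,70],-13);print(s["force"],s["ft_torque"],s["grip_width"]*92)
```

```text
TCP [521.8  89.4  70.1] toolx yaw 13.17 tilt y [-0.  0. -1.] shift [0.2 0.1 0.1]
turn rad (tool y down) 0.4568 deg 26.17
[-3.992584    0.87821333  7.55218049] [0.25517065 0.73818233 0.26245265] 16.334283503692777
```

Call:
{"name": "carry_out", "arguments": {
  "steps": [
    [1,[0.0,0,0.05],0.1],
    [1,[0.05,0,0.1],0.2],
    [1,[0.1,0,0.15],0.3],
    [1,[0.15,0,0.2],0.4],
    [1,[0.2,0,0.2],0.457],
    [1,[0.2,0,0.2],0.457],
    [1,[0.2,0,0.2],0.457]
  ]
}}

```text
time: 14.92
eef_pos: [521.9, 90.6, 70.1]
ee_rot: [-0.702, 0.08, -0.08, 0.703]
force: [-4.2, 5.1, 8.1]
grip_width: 0.172
```

Run:
```python
from h import *
from plant import r
s=r.observe();go(s,[521.98,89.55,70],-13);print(s["force"],s["ft_torque"],s["grip_width"]*92)
d=r.get_image("wrist");np.savez("pics/w7.npz",**d);cv2.imwrite("pics/w7.png",d["color"][:,:,::-1])
```

```text
TCP [521.9  90.6  70.1] toolx yaw -12.96 tilt y [-0.     0.002 -1.   ] shift [ 0.3  0.1 -1. ]
turn rad (tool y down) 0.0007 deg 0.04
[-4.24667525  5.13570436  8.08318549] [0.92115668 0.72496067 0.3159073 ] 15.781616137931584
```

View pics/w7.png

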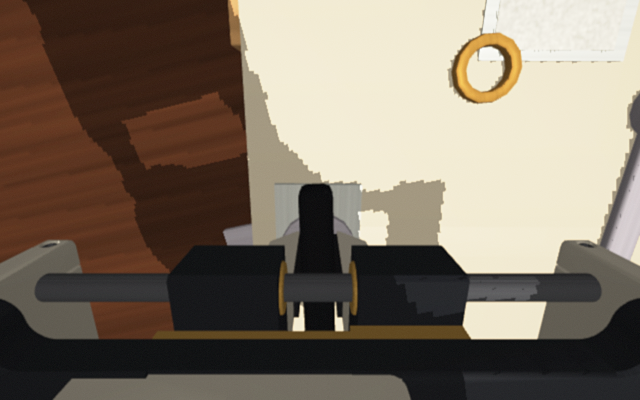

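Call:
{"name": "carry_out", "arguments": {
  "steps": [
    [1,[0.2,-0.5,-0.8],0],
    [1,[0.2,-0.5,-0.8],0],
    [0.45,[0.2,-0.5,-0.8],0],
    [0.45,[0.2,-0.5,-0.8],0],
    [0.45,[0.2,-0.5,-0.8],0],
    [0.45,[0.2,-0.5,-0.8],0]
  ]
}}

```text
time: 15.72
eef_pos: [522.3, 88.3, 70.0]
ee_rot: [-0.703, 0.08, -0.08, 0.703]
force: [-0.3, -0.1, -0.7]
grip_width: 0.533
```

Run:
```python
from h import *
from plant import r
s=r.observe();go(s,[521.98,89.55,70],-13);print(s["force"],s["ft_torque"],s["grip_width"]*92)
```

```text
TCP [522.3  88.3  70. ] toolx yaw -13.01 tilt y [ 0.  0. -1.] shift [-0.6 -0.   1.1]
turn rad (tool y down) -0.0002 deg -0.01
[-0.30760412 -0.10640659 -0.73811024] [ 0.00772797 -0.03470798  0.01105438] 49.08159840277292
```

Released. I raise straight up, then back off far enough for a clear view.

Call:
{"name": "carry_out", "arguments": {
  "steps": [
    [0.45,[0,-10,0],0],
    [0.45,[0,-30,0],0],
    [0.45,[0,-60,0],0],
    [0.45,[0,-100,0],0],
    [0.45,[0,-130,0],0],
    [0.45,[0,-150,0],0],
    [0.45,[0,-150,0],0],
    [0.45,[0,-150,0],0]
  ]
}}

```text
time: 16.73
eef_pos: [521.7, 88.4, 219.4]
ee_rot: [0.703, -0.08, 0.08, -0.703]
force: [-0.2, 0.1, -1.1]
grip_width: 0.552
```

Run:
```python
from h import *
from plant import r
s=r.observe();print(s["eef_pos"],s["time"])
d=r.get_image("wrist");np.savez("pics/w8.npz",**d);c=d["color"]
e=r.get_image("scene");np.savez("pics/s8.npz",**e)
W=np.zeros((600,640,3),np.uint8);W[:300]=c[:300];W[300:,:400]=cv2.resize(e["color"][170:245,305:405],(400,300))
cv2.imwrite("pics/w8.png",W[:,:,::-1])
u,v=map(int,proj(d,[523,89.3,98]));print(u,v)
m=(c.max(2)<50).astype(np.uint8);M=np.zeros_like(m);M[v-60:v+60,u-22:u+22]=m[v-60:v+60,u-22:u+22]
n,l,st,ce=cv2.connectedComponentsWithStats(M);k=1+st[1:,4].argmax();ys,xs=np.where(l==k);print(st[k],ce[k])
y0,y1=ys.min(),ys.max()
C=np.array([ray(d,(xs[ys==y].min()+xs[ys==y].max())/2,y,98)[:2] for y in range(y0+6,y1-5)])
f=cv2.fitLine(C.astype(np.float32),cv2.DIST_HUBER,0,.01,.01).ravel();print("axis",np.degrees(np.arctan(f[1]/f[0])),"mean",C.mean(0),"ends",ray(d,ce[k][0],y0,84),ray(d,ce[k][0],y1,98))
zm=d["z_map"]
for x,y in [(u,v),(u,v-20),(u,v+20)]:
    print((d["R"].T@(np.linalg.inv(d["intrinsics"])@np.array([x,y,1])*zm[y,x]-d["t"])).round(1))
```

```text
[521.73822595  88.4042843  219.3768883 ] 16.725
319 193
[ 309  146   21   90 1365] [319.63736264 189.28351648]
axis -8.612031 mean [520.92234023  90.15601157] ends [481.69374446  99.06419323  84.        ] [564.5373826   80.04545328  98.        ]
[522.6  89.   98.2]
[503.9  93.3  98.2]
[542.2  84.5  97.8]
```

View pics/w8.png

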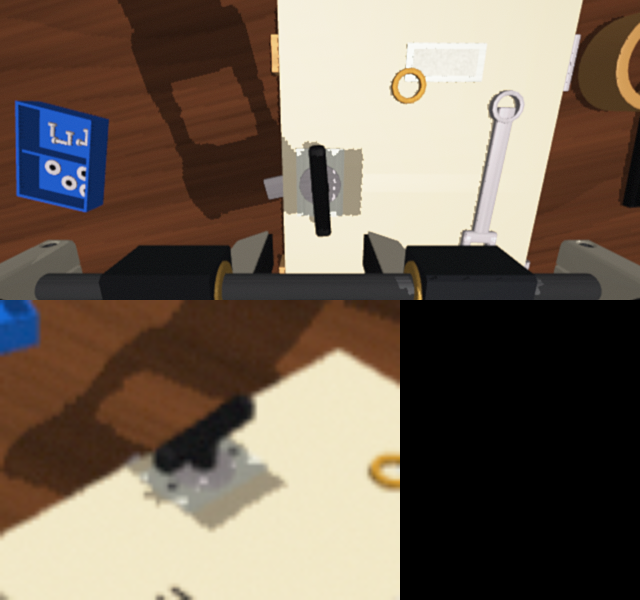

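The rose is home: the bar's top is at z = 98, and 31+9 mm above the 58 mm escutcheon gives 98. But the bar rests about 4.5° short of the edge direction, at −8.6° against about −13°. That is inside the limit, but there is time to regrip and finish the turn.

Call:
{"name": "carry_out", "arguments": {
  "steps": [
    [0.45,[0.7,30,0.8],-0.075],
    [0.45,[1.2,75,0.8],-0.075],
    [0.45,[1.2,110,0.8],-0.075],
    [0.45,[1.2,135,0.8],-0.075],
    [0.45,[1.2,148,0.8],-0.075],
    [0.45,[1.2,149,0.8],-0.075],
    [0.45,[1.2,149,0.8],-0.075]
  ]
}}

```text
time: 17.7
eef_pos: [524.1, 89.0, 71.7]
ee_rot: [-0.705, 0.053, -0.054, 0.705]
force: [0.6, 0.7, 0.4]
grip_width: 0.549
```

Call:
{"name": "carry_out", "arguments": {
  "steps": [
    [1,[0,0,0],0],
    [1,[0,0,0],0],
    [1,[0,0,0],0],
    [1,[0,0,0],0]
  ],
  "force": 60
}}

```text
time: 18.2
eef_pos: [523.8, 89.8, 71.4]
ee_rot: [-0.704, 0.054, -0.054, 0.706]
force: [0.3, 3.0, -0.4]
grip_width: 0.176
```

Run:
```python
from h import *
from plant import r
s=r.observe();go(s,[523.2,89.3,70],-13);print(s["force"],s["ft_torque"],s["grip_width"]*92)
```

```text
TCP [523.8  89.8  71.4] toolx yaw -8.73 tilt y [ 0.001  0.002 -1.   ] shift [-0.5  1.4 -0.6]
turn rad (tool y down) 0.0745 deg 4.27
[ 0.30494776  2.98650998 -0.3833137 ] [ 0.55103066 -0.08010368  0.00751687] 16.236663417548108
```

Call:
{"name": "carry_out", "arguments": {
  "steps": [
    [1,[0,0,-0.5],0.03],
    [1,[0,0,-0.5],0.06],
    [1,[0,0,-0.5],0.09],
    [1,[0,0,-0.5],0.12],
    [1,[0,0,-0.5],0.12],
    [1,[0,0,-0.5],0.12]
  ]
}}

```text
time: 18.95
eef_pos: [523.9, 89.9, 71.3]
ee_rot: [-0.7, 0.095, -0.096, 0.701]
force: [0.6, 6.9, 0.9]
grip_width: 0.17
```

Run:
```python
from h import *
from plant import r
s=r.observe();go(s,[523.2,89.3,70],-13);print(s["force"],s["ft_torque"],s["grip_width"]*92)
```

```text
TCP [523.9  89.9  71.3] toolx yaw -15.56 tilt y [ 0.001  0.002 -1.   ] shift [-0.5  1.3 -0.8]
turn rad (tool y down) -0.0446 deg -2.56
[0.58425645 6.90732569 0.92347146] [ 1.29864843 -0.08042512  0.32727289] 15.668315174997813
```

Call:
{"name": "carry_out", "arguments": {
  "steps": [
    [1,[0,0,0.8],0],
    [1,[0,0,0.8],0],
    [0.45,[0,0,0.8],0],
    [0.45,[0,0,0.8],0],
    [0.45,[0,0,0.8],0],
    [0.45,[0,0,0.8],0]
  ]
}}

```text
time: 19.7
eef_pos: [523.7, 89.0, 70.9]
ee_rot: [0.701, -0.096, 0.096, -0.701]
force: [-0.2, 0.3, -0.1]
grip_width: 0.532
```

Call:
{"name": "carry_out", "arguments": {
  "steps": [
    [0.45,[0,-10,0],0],
    [0.45,[0,-30,0],0],
    [0.45,[0,-60,0],0],
    [0.45,[0,-100,0],0],
    [0.45,[0,-130,0],0],
    [0.45,[0,-150,0],0],
    [0.45,[0,-150,0],0],
    [0.45,[0,-150,0],0]
  ]
}}

```text
time: 20.7
eef_pos: [523.2, 89.2, 220.4]
ee_rot: [0.701, -0.096, 0.095, -0.701]
force: [-0.2, 0.4, -0.5]
grip_width: 0.551
```

Run:
```python
from h import *
from plant import r
s=r.observe();print(s["eef_pos"],s["time"],s["force"])
d=r.get_image("wrist");np.savez("pics/w9.npz",**d);c=d["color"]
e=r.get_image("scene");np.savez("pics/s9.npz",**e)
W=np.zeros((600,640,3),np.uint8);W[:300]=c[:300];W[300:]=cv2.resize(e["color"][50:350,0:640],(640,300))
cv2.imwrite("pics/w9.png",W[:,:,::-1])
u,v=map(int,proj(d,[523,89.3,98]));print(u,v)
m=(c.max(2)<50).astype(np.uint8);M=np.zeros_like(m);M[v-60:v+60,u-22:u+22]=m[v-60:v+60,u-22:u+22]
n,l,st,ce=cv2.connectedComponentsWithStats(M);k=1+st[1:,4].argmax();ys,xs=np.where(l==k);print(st[k],ce[k])
y0,y1=ys.min(),ys.max()
C=np.array([ray(d,(xs[ys==y].min()+xs[ys==y].max())/2,y,98)[:2] for y in range(y0+6,y1-5)])
f=cv2.fitLine(C.astype(np.float32),cv2.DIST_HUBER,0,.01,.01).ravel();print("axis",np.degrees(np.arctan(f[1]/f[0])),"mean",C.mean(0))
zm=d["z_map"]
for x,y in [(u,v),(u,v-20),(u,v+20)]:
    print((d["R"].T@(np.linalg.inv(d["intrinsics"])@np.array([x,y,1])*zm[y,x]-d["t"])).round(1))
# door edge direction in the same view
hsv=cv2.cvtColor(c,cv2.COLOR_RGB2HSV)
E=[]
for y in list(range(5,30))+list(range(75,140)):
    row=((c[y,:,2]>110)&(hsv[y,:,1]<70)); xx=np.where(row[:420])[0]
    run=[x for x in xx if row[x:x+15].all()]
    if run: E.append(ray(d,run[0],y,54)[:2])
f=cv2.fitLine(np.array(E,np.float32),cv2.DIST_HUBER,0,.01,.01).ravel();print("edge",np.degrees(np.arctan(f[1]/f[0])),f[2:])
```

```text
[523.1998079   89.20730522 220.35956884] 20.7 [-0.1525041   0.38477013 -0.47323605]
318 191
[ 308  144   22   90 1368] [318.53654971 187.81432749]
axis -10.81639 mean [520.57924338  90.34998568]
[522.   89.3  99.2]
[503.9  94.4  97.8]
[541.7  83.9  97.5]
edge -13.204992 [416.4675   73.99328]
```

View pics/w9.png

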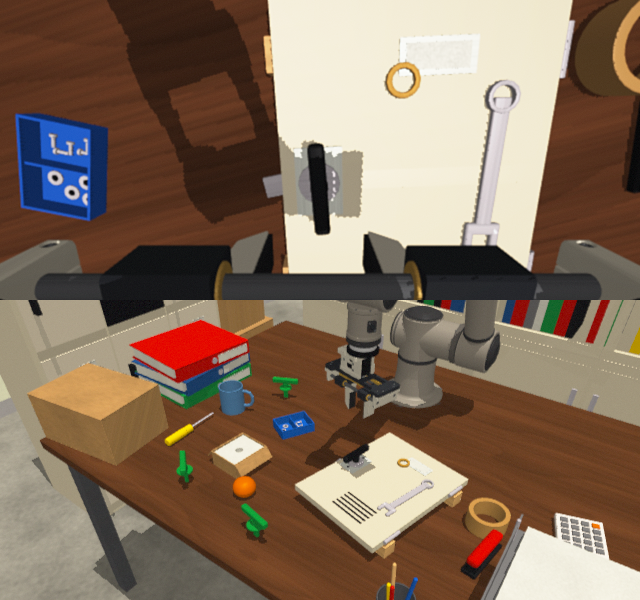

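The bar is now within about 2.5° of the door's edge. It is home, released, and clear of the gripper by about 120 mm, and the bystanders look unmoved. I hand in.

```bash
python3 -c "
from plant import r
print(r.hand_in())"
```

```text
the job is handed in; nothing more can be done
None
```

The new T-handle is fitted, turned clockwise to locked and let go, and the job was handed in at about 21 s; no verdict was reported.

- **Fitting:** I lifted the handle from its carton and measured the rotor slot in the wrist image at about 36° in the world frame. With the spindle set to that angle it dropped straight in without meeting resistance, so I did not need to search by turning. I then pressed it home; readings taken between moves never went above about 8 N upward.
- **Turning:** I turned it clockwise against about 0.3 Nm. My first check after letting go failed my aim: the bar had slipped in the grip and stood about 4.5° short. I regripped, turned further and let go again.
- **Last checks:**
  - The bar lies at −10.8° and the door edge at −13.2°, a difference of 2.4° against the 10° allowed.
  - The bar's top is at about 98 mm, which is fully home. Three depth readings spread from 97.5 to 99.2 mm.
  - In the wrist image the centre of the bar's visible outline came out about 2–3 mm from the latch. That is biased by viewing the bar at an angle. I rely on the spindle being held in the 17 mm hole, but I did not confirm the 4 mm limit separately.
  - The gripper is clear, and by eye the bystanders are where they were.

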